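# Pin the bar of a cap-mat press and hold its cam lever at full lift

## Robot

A 6-joint arm with a two-finger parallel gripper is mounted at the origin on a cart in front of the work surface, level with it; the furniture and walls round the work are solid. World frame = base frame: x ahead of the robot, y to its left, z up, the work surface at z = 0. Lengths are in m, angles in rad, forces in N, time in s.
With the tool pointing down it reaches from about 0.325 to 0.775 m from the base axis. Payload 5.5 kg.
Tool frame: the origin (TCP) lies midway between the tips of the shut fingers; the grasp point (between the pads) lies 19 mm behind it; z points along the fingers, y is the line along which they close (so a half turn about z gives the same grasp; the last joint's range is limited). The gripper opens to 85 mm and grips with 20 to 120 N. Pads are 22 mm wide; open, the fingers measure 114 mm over their backs; the gripper's body (76 mm by 85 mm) begins 54 mm behind the grasp point. The pads swing forward as they close: fully open they stand 13 mm farther back than shut.
Start: joints at [-1.21, 0.091, 1.231, -0, 1.82, -0.057], TCP at [0.243, -0.548, 0.231] pointing down, gripper open.
Joint ranges: [-2.87, 2.87], [-0.86, 2.18], [0.17, 2.46], [-1.51, 4.65], [0.06, 2.69], [-2.65, 2.65]. Speed limits (rad/s): [2.57, 2.57, 3.01, 3.14, 3.14, 3.14].

## Interface

Orientations are given as a 3x3 rotation matrix whose columns are the frame's x, y, z axes.
In Python, from rig import env gives the robot as it stands. The module is installed in compiled form; this text tells all that it offers.
- The arm moves only by the shell command python3 -m creep 'ROWS' [FORCE]. ROWS is JSON, a list of rows, each an object with "delta_pos": the shift along the tool's x, y, z in m, a list of three; "twist": the turn about the tool's z in rad; "fingers": the finger opening in m, from 0 to 0.0854. In form: [{"delta_pos": [x, y, z], "twist": twist, "fingers": fingers}, ...]. A call has exactly 10 rows; each row is the pose to reach, as a shift and turn from the pose commanded when the call began, along the tool's axes at that moment; what a row does not reach only later rows make up. A row lasts 1/10 s, in which the tool goes at most 50 mm and 8.59 degrees, less where a joint would pass 70% of its speed; a pose out of reach is approached as far as the arm can. A call with a gripper value outside its range is refused whole. The fingers move at their own pace and stop on an object; FORCE is the grip in N (left out, the last holds). Time passes only in rows, so rows that repeat a pose let the fingers close, or fill a call up. It gives the time, the measured TCP pose, the force, the opening and the grip force at its end, in the units of the state.
- env.get_obs(): the state, without advancing time (a new reading comes with each control period).
- env.capture(name): name is "scene" or "top" or "wrist"; returns (picture, depth): 400x640x3 uint8, red, green, blue; 400x640 float32, m along the optical axis (not along the pixel's ray), 0 where there is no reading.
- env.get_calibration(name): a dict with "intrinsics" (3x3 intrinsics, pixels), "pose" (4x4, takes a point from camera to world coordinates). Camera axes: x right, y down, z forward; pixel columns grow to the right and rows downward; lengths in m; the calibration is good to about 2 mm. A picture is of the moment at which its call begins: read the wrist's pose just before it. get_calibration takes no time and is no camera call; for the wrist camera it gives the pose at the moment of the call.
- env.job_done(): hands the job in; it is judged then, once.
The state is a dict: "time": time; "joints": joint angles; "dq": joint speeds; "joint_efforts": joint torques, N m; "position": TCP position; "orientation": TCP orientation; "ft_force": force on the tool from outside, world axes, zero at the start; "torque": the same for the moment, N m; "width": finger opening in m; "gripper_force": force on a finger pad.
Only numpy, scipy, OpenCV 4.12 (cv2) and the standard library are available. Lean on these libraries where they do the work, as an engineer would, in place of code of your own. Each camera call takes 0.05 s, during which the arm holds its last target. There are 200 camera calls.

## Task

Press the cap mat onto the microplate in the bench press: first lock the pressure bar by pushing the loose lock pin from the right through the fork and the bar, fully home until its flat grip meets the fork. Then take the cam lever by its handle, swing it up to where it stands straight up and lifts the stage highest, and finish while still holding it there, pressure on, without letting go. Leave everything else on the bench where it is.

Things in the scene. Friction and masses are not known exactly. Their poses are not given: they have to be found in the camera images.
- press: cap-mat press, bolted down: base 226 (x) x 190 (y) x 12 mm, 118 mm high. Origin on the bench under the stage's centre; -x is its front (robot side), +y its left. At x=-100 mm a fork of two cheeks (36 x 10 x 118 mm high, inner faces y=-12, +12); the pressure bar, hinged at the rear (x=+88), lies between them, its cross hole in line with theirs. Beside the fork nothing is over 22 mm
- hole_mouth (a point): centre of the mouth of the cross hole on the outer (right, -y) face of the right cheek: press x = -100, y = -22, z = 102 mm. 12 mm hole with a 2 mm chamfer. The pin goes in here, moving along the press's +y
- hole_exit (a point): point on the hole's axis 12 mm beyond the outer face of the left cheek (press x = -100, y = +34, z = 102 mm): the pin's tip is here when the pin is fully home
- lock_pin: loose steel lock pin lying on the bench right of the press, 70 g: round shank 10 mm diameter, 56 mm long (last 6 mm taper to 6 mm), behind it a flat grip 36 long x 18 wide x 10 mm thick, on which it lies flat. Origin: on the shank's axis at the shoulder where the grip begins (5 mm above the bench); +x towards the tip, the grip from x=-36 to 0 mm
- pin_tip (a point): tip of the lock pin, 56 mm from its shoulder on its axis
- cam_lever (a joint): angle of the cam lever on the press's left side, rad. 0 = rest: lever towards the robot (press -x), 10 deg (0.175) above level; grows as the handle goes up and over to the rear; stop at 2.2. Highest lift at 1.40, lever straight up; beyond it the stage sinks again. A spring returns it to rest when let go (about 3 N at the handle at rest, 6 N upright)
- cam_axis (a point): point on the lever's turning axis (which runs along the press's y, 30 mm above the bench), level in y with the middle of the handle: press x = 0, y = +147, z = 30 mm
- lever_handle: round black handle of the cam lever, 16 mm diameter, 62 mm long, parallel to the turning axis, sticking out to the left (+y) from the lever's end; origin at its middle, 110 mm from cam_axis. A sleeve that turns freely on its spindle, so a gripper may keep its direction. 49 mm above the bench at rest, 140 mm upright
- stage (a joint): height of the stage above its lowest place, m; driven by the cam: 0.0109*(sin(0.175 + lever angle) - 0.174); at most 0.009 (0.0088 under load), with the lever straight up
- well_plate: white 96-well microplate, 86 (x) x 128 (y) x 14.4 mm, lying in the nest on the stage under the pressure plate; origin: centre of its underside
- cap_mat (a joint): how far the grey cap mat (76 x 112 mm) is pressed into the microplate, m: 0 = standing 3 mm proud, 0.003 = fully home. It springs back when the pressure goes (8 N to start, 16 N at home), and the bar alone is too light: unpinned, the bar just lifts
- pressure_plate: rubber-faced aluminium plate, 80 (x) x 116 (y) x 8 mm, sprung under the pressure bar (18 N preload, then 4 N/mm); origin: centre of its rubber face, 3 mm above the mat at the start
- spare_plate: second white microplate with its mat already on, 86 x 128 x 17 mm, lying on the bench behind and to the right of the press; leave alone
- bench_timer: white bench timer, 79 x 79 x 19 mm, front left; leave alone
- forceps: thin steel forceps, 74 x 104 x 11 mm, left of the press; leave alone
- tube_lying: capped tube lying on the bench, 82 x 26 x 14 mm, right of the lock pin; leave alone
- note_pad: pad of yellow sticky notes, 67 x 67 x 9 mm, right of the lock pin; leave alone
- dropper_bottle: white dropper bottle, 36 mm wide, 74 mm high, far right; leave alone
- micro_tube_0: small capped micro tube lying, 42 x 23 x 12 mm, right; leave alone

How it is judged:
On the way, in this order (a step that is already met when the one before it is completed fails the run):
1. the lock pin is fully home through both cheeks and the bar, with the stage still down (distance between lock_pin and hole_mouth below 0.008 m and distance between pin_tip and hole_exit below 0.009 m and value of joint stage below 0.002 m), for 0.2 s.
2. the lever is held at the highest lift, the mat pressed home (distance between lock_pin and hole_mouth below 0.008 m and distance between pin_tip and hole_exit below 0.009 m and value of joint stage above 0.0085 m and value of joint cap_mat above 0.0025 m and contact force between well_plate and pressure_plate above 12 N and contact force between any of the fingers, the arm and lever_handle above 1.5 N), for 0.5 s.
At the end, for the whole second after the job is handed in: Pin home (shoulder within 8 mm of the hole's mouth, tip within 9 mm of full depth); stage raised 8.5 mm or more of its 9 mm (lever within about 0.2 rad of upright) and still; mat pressed in 2.5 of 3 mm with over 12 N on it; handle still held (over 1.5 N) (all of step 2 and velocity of joint cam_lever between -0.08 and 0.08 rad/s); the arm keeps its last pose, push and grip.
It fails at once if something else on the bench is moved by more than 4 cm (distance of any of spare_plate, bench_timer, forceps, tube_lying, note_pad, dropper_bottle, micro_tube_0 from where it was at the start of the episode above 0.04 m).
It also fails if it takes over 50 s, if anything falls off the work surface, if the arm or the gripper's body presses on something with over 40 N, if the wrist force passes 120 N, or if a joint passes its speed limit or range.

## Working session

There is one attempt and no reset: what is moved stays moved. The work goes in short steps, Python scripts to look and compute and a shell command to move; the robot and the scene stay as the last step left them, time stands still between calls to the robot, and variables do not carry over. Pictures are saved under pics/ and viewed, at most 10 in all, crops included, and the job is handed in when it is done.

```bash
mkdir -p pics
cat > h.py <<'E'
import numpy as np, cv2
from rig import env
def snap(n,f=None):
    c=env.get_calibration(n); p,d=env.capture(n)
    if f: cv2.imwrite('pics/'+f,p[:,:,::-1])
    return p,d,np.array(c['intrinsics']),np.array(c['pose'])
def ray(K,T,u,v):
    r=T[:3,:3]@np.linalg.inv(K)@np.array([u,v,1.]); return T[:3,3],r
def onz(K,T,u,v,z):
    o,r=ray(K,T,u,v); return o+r*(z-o[2])/r[2]
def cloud(d,K,T):
    v,u=np.mgrid[:d.shape[0],:d.shape[1]]
    P=np.stack([(u-K[0,2])/K[0,0]*d,(v-K[1,2])/K[1,1]*d,d],-1)
    return P@T[:3,:3].T+T[:3,3]
def tri(L):
    A=np.zeros((3,3));b=np.zeros(3)
    for o,r in L:
        r=r/np.linalg.norm(r);M=np.eye(3)-np.outer(r,r);A+=M;b+=M@o
    return np.linalg.solve(A,b)
E
python3 - <<'E'
from h import *
np.set_printoptions(precision=4,suppress=True)
for n in ['scene','top']:
    p,d,K,T=snap(n,n+'.png'); np.savez(n+'.npz',p=p,d=d,K=K,T=T); print(K,T)
o=env.get_obs();print(o['time'],o['position'],o['orientation'],o['ft_force'])
E
```

```text
[[402.6464   0.     317.1838]
 [  0.     402.6464 200.8166]
 [  0.       0.       1.    ]] [[-0.5781 -0.335   0.744  -0.3422]
 [-0.8157  0.2145 -0.5372  0.5785]
 [ 0.0203 -0.9175 -0.3972  0.5572]
 [ 0.      0.      0.      1.    ]]
[[364.1105   0.     318.7559]
 [  0.     364.1105 206.0008]
 [  0.       0.       1.    ]] [[ 0.0101 -0.9843  0.176   0.3541]
 [-0.9999 -0.0088  0.0078 -0.0538]
 [-0.0061 -0.1761 -0.9844  1.1293]
 [ 0.      0.      0.      1.    ]]
0.1 [ 0.2434 -0.5481  0.2302] [[ 0.914   0.4057 -0.0007]
 [ 0.4057 -0.914   0.0017]
 [ 0.0001 -0.0018 -1.    ]] [ 0.4055 -0.1704 -0.4346]
```

View pics/top.png

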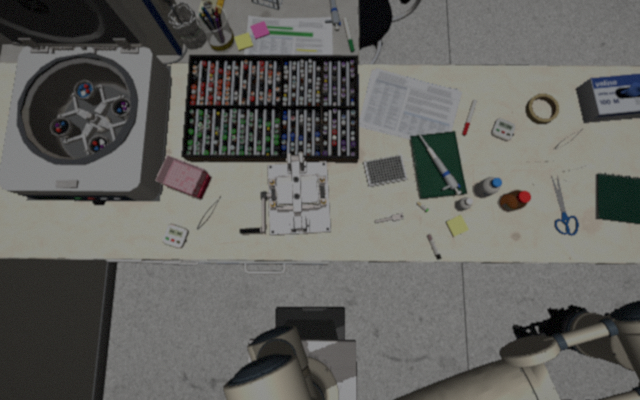

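View pics/scene.png

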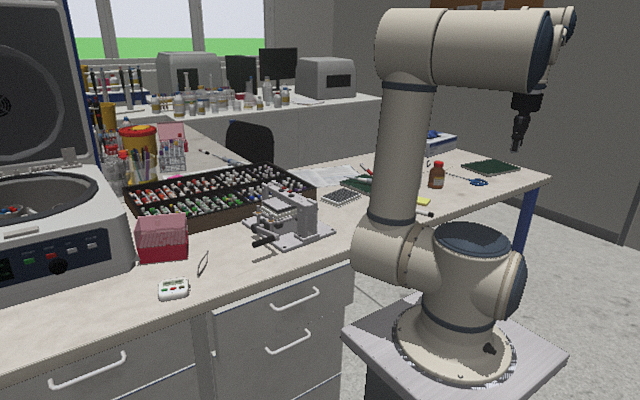

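Run:
```python
from h import *
np.set_printoptions(precision=4,suppress=True)
z=np.load('top.npz');K,T,d=z['K'],z['T'],z['d'];C=cloud(d,K,T)
for n,u,v in [('pin',388,218),('fork',297,230),('handle',250,231),('handleL',241,231),('hinge',297,160),('baseTL',268,165),('baseBR',331,233),('pad',457,226),('tube',434,245),('spare',385,170)]:
    print(n,onz(K,T,u,v,0.01),C[v,u])
a=cv2.resize(z['p'][150:260,230:470,::-1],None,fx=3.3,fy=3.3,interpolation=cv2.INTER_CUBIC)
cv2.imwrite('pics/crop.png',cv2.convertScaleAbs(a,alpha=1.4))
w=env.get_calibration('wrist');print(w); o=env.get_obs();print(np.array(o['orientation']).T@(np.array(w['pose'])[:3,3]-o['position']), np.array(o['orientation']).T@np.array(w['pose'])[:3,:3])
```

```text
pin [ 0.5184 -0.26    0.01  ] [ 0.5188 -0.2605  0.0074]
fork [0.4784 0.0215 0.01  ] [0.4771 0.0207 0.0219]
handle [0.4739 0.1667 0.01  ] [0.469  0.1575 0.0564]
handleL [0.4737 0.1945 0.01  ] [0.4686 0.1841 0.0571]
hinge [0.703  0.0261 0.01  ] [0.6722 0.0191 0.1087]
baseTL [0.6857 0.1183 0.01  ] [0.6849 0.118  0.0125]
baseBR [ 0.4701 -0.0835  0.01  ] [ 0.471  -0.0837  0.0017]
pad [ 0.4954 -0.4721  0.01  ] [ 0.4955 -0.4725  0.0089]
tube [ 0.4363 -0.3986  0.01  ] [ 0.4358 -0.3969  0.0156]
spare [ 0.6723 -0.2541  0.01  ] [ 0.6715 -0.2536  0.0126]
{'intrinsics': array([[282.7456,   0.    , 320.598 ],
       [  0.    , 282.7456, 200.1399],
       [  0.    ,   0.    ,   1.    ]]), 'pose': array([[ 0.4059, -0.8707, -0.2778,  0.314 ],
       [-0.9139, -0.3874, -0.1212, -0.5169],
       [-0.0021,  0.3031, -0.953 ,  0.3734],
       [ 0.    ,  0.    ,  0.    ,  1.    ]])}
[ 0.0773 -0.0001 -0.1432] [[ 0.0002 -0.9529 -0.3032]
 [ 1.      0.0003 -0.0002]
 [ 0.0002 -0.3032  0.9529]]
```

View pics/crop.png

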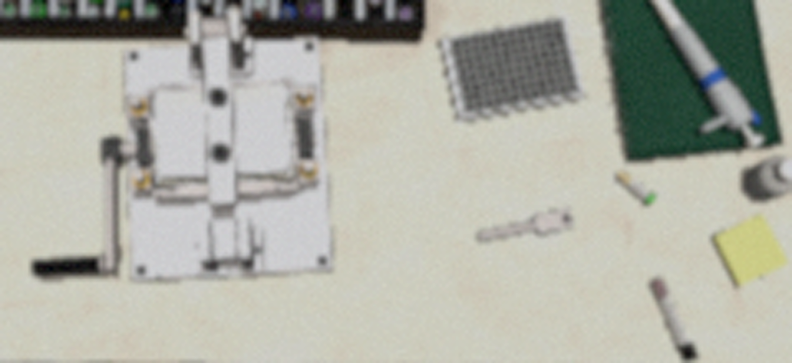

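The top view shows the pin lying with its tip to the left (crop 478,238) and its grip on the right (crop 550,220). The lever handle is at crop (68,267) and the fork at crop (230,255). I'll move above the pin with the tool's x along it.

```bash
python3 -m creep '[{"delta_pos":[0.04,-0.014,0.003],"twist":-0.14,"fingers":0.06},{"delta_pos":[0.08,-0.028,0.007],"twist":-0.28,"fingers":0.06},{"delta_pos":[0.12,-0.042,0.01],"twist":-0.42,"fingers":0.06},{"delta_pos":[0.16,-0.056,0.013],"twist":-0.56,"fingers":0.06},{"delta_pos":[0.2,-0.07,0.017],"twist":-0.7,"fingers":0.06},{"delta_pos":[0.24,-0.084,0.02],"twist":-0.84,"fingers":0.06},{"delta_pos":[0.28,-0.098,0.023],"twist":-0.98,"fingers":0.06},{"delta_pos":[0.32,-0.112,0.027],"twist":-1.12,"fingers":0.06},{"delta_pos":[0.359,-0.126,0.03],"twist":-1.26,"fingers":0.06},{"delta_pos":[0.359,-0.126,0.03],"twist":-1.38,"fingers":0.06}]' 40
python3 - <<'E'
from h import *
np.set_printoptions(precision=4,suppress=True)
o=env.get_obs();print(o['time'],o['position'],o['orientation'],o['joints'])
p,d,K,T=snap('wrist','w1.png');np.savez('w1.npz',p=p,d=d,K=K,T=T)
E
```

```text
time: 1.1
position: [0.5231, -0.2833, 0.1996]
orientation: [[-0.236, 0.972, -0.001], [0.972, 0.236, 0.003], [0.003, -0.0, -1.0]]
ft_force: [-0.9, -0.2, 0.0]
width: 0.0602
gripper_force: 0.0
1.1 [ 0.5231 -0.2833  0.1996] [[-0.236   0.9717 -0.001 ]
 [ 0.9717  0.236   0.0029]
 [ 0.0031 -0.0002 -1.    ]] [-0.5547  0.0752  1.3035  0.002   1.7652 -0.7926]
```

View pics/w1.png

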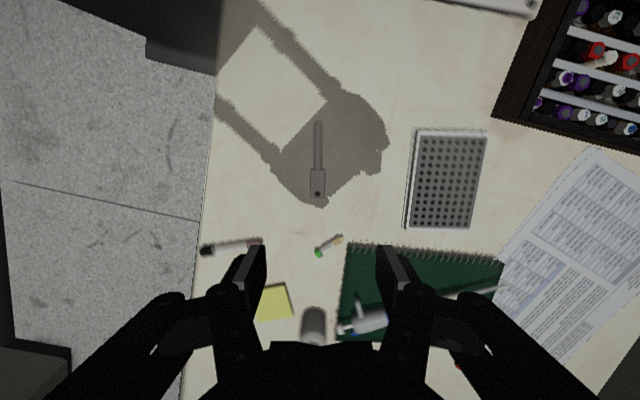

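The wrist view shows the pin with its tip at (318,122), shoulder at about (318,168) and grip end at (317,202). I'll segment it for exact values.

```bash
cat > pin.py <<'E'
from h import *
np.set_printoptions(precision=4,suppress=True)
import sys
def segpin(p,box):
    u0,u1,v0,v1=box; s=p[v0:v1,u0:u1].astype(int)
    # bench is warm (r-b large), steel is neutral
    sat=cv2.GaussianBlur((s[:,:,0]-s[:,:,2]).astype(np.float32),(3,3),0)
    t,m=cv2.threshold(np.clip(sat*4,0,255).astype(np.uint8),0,255,cv2.THRESH_BINARY_INV+cv2.THRESH_OTSU)
    n,l,st,c=cv2.connectedComponentsWithStats(m); k=1+np.argmax(st[1:,4]); 
    v,u=np.nonzero(l==k); return t/4,np.c_[u+u0,v+v0].astype(float)
def report(name,box,z=0.007):
    q=np.load(name);K,T,d=q['K'],q['T'],q['d']
    t,P=segpin(q['p'],box)
    W=np.array([onz(K,T,u,v,z) for u,v in P])
    c=W.mean(0);ax=np.linalg.svd((W-c)[:,:2],full_matrices=False)[2][0]
    if ax[1]<0: ax=-ax
    s=(W-c)[:,:2]@ax;nn=(W-c)[:,:2]@np.array([-ax[1],ax[0]])
    print('thr',t,'npix',len(P),'len',s.max()-s.min(),'yaw',np.degrees(np.arctan2(ax[1],ax[0])))
    e=np.arange(s.min(),s.max(),.006)
    print('widths',[round(float(np.ptp(nn[(s>=a)&(s<a+.006)])),4) for a in e])
    g=c[:2]+ax*(s.min()+.018);print('tip',c[:2]+ax*s.max(),'grip end',c[:2]+ax*s.min(),'gripctr',g)
    C=cloud(d,K,T);zz=[C[int(v),int(u),2] for u,v in P];print('depth z med',np.median(zz))
    return P
if __name__=='__main__': report(sys.argv[1],eval(sys.argv[2]))
E
python3 pin.py w1.npz '(300,336,112,212)'; python3 pin.py top.npz '(368,410,206,230)'
python3 - <<'E'
from h import *
np.set_printoptions(precision=4,suppress=True)
a=np.load('w1.npz');b=np.load('top.npz')
from pin import segpin
# triangulate centroid-ish of pin region extremes
P=segpin(a['p'],(300,336,112,212))[1];Q=segpin(b['p'],(368,410,206,230))[1]
print(tri([ray(a['K'],a['T'],*P.mean(0)),ray(b['K'],b['T'],*Q.mean(0))]))
# press top features from top depth
C=cloud(b['d'],b['K'],b['T']);m=(C[...,2]>.09)&(C[...,2]<.13)&(abs(C[...,1]-.02)<.1)&(C[...,0]>.44)&(C[...,0]<.75)
im=np.zeros(m.shape,np.uint8);im[m]=1
n,l,st,c=cv2.connectedComponentsWithStats(im)
for k in range(1,n):
    if st[k,4]>8: X=C[l==k];print(st[k],X.min(0),X.max(0),X.mean(0))
E
```

```text
thr 10.25 npix 889 len 0.09330986212271884 yaw 102.97185781560785
widths [0.0174, 0.0173, 0.0184, 0.0183, 0.0183, 0.0182, 0.0169, 0.0108, 0.0095, 0.0106, 0.0106, 0.0106, 0.0105, 0.0104, 0.0093, 0.008]
tip [ 0.5037 -0.2184] grip end [ 0.5246 -0.3094] gripctr [ 0.5206 -0.2918]
depth z med 0.01005402217355067
thr 9.25 npix 502 len 0.1013738273516447 yaw 99.99402962610216
widths [0.032, 0.0387, 0.0448, 0.0545, 0.0602, 0.0602, 0.0508, 0.0477, 0.058, 0.0612, 0.0612, 0.0516, 0.0516, 0.0511, 0.07, 0.0637, 0.0317]
tip [ 0.5172 -0.2149] grip end [ 0.5348 -0.3147] gripctr [ 0.5317 -0.297 ]
depth z med 0.00031822676700477004
[ 0.5126 -0.2506  0.093 ]
[286 153  18  61 592] [0.5182 0.0017 0.09  ] [0.6912 0.0517 0.1223] [0.6112 0.0221 0.11  ]
[280 196   5   4   9] [0.5594 0.0559 0.0901] [0.5685 0.0674 0.0927] [0.5634 0.062  0.0912]
[290 216  16  15 208] [ 0.4687 -0.008   0.0915] [0.5062 0.0347 0.1223] [0.4868 0.0135 0.114 ]
```

```bash
python3 -m creep '[{"delta_pos":[-0.002,-0.001,0.03],"twist":0,"fingers":0.045},{"delta_pos":[-0.004,-0.002,0.06],"twist":0,"fingers":0.045},{"delta_pos":[-0.006,-0.003,0.09],"twist":0,"fingers":0.045},{"delta_pos":[-0.0076,-0.0047,0.12],"twist":0,"fingers":0.045},{"delta_pos":[-0.0076,-0.0047,0.12],"twist":0,"fingers":0.045},{"delta_pos":[-0.0076,-0.0047,0.12],"twist":0,"fingers":0.045},{"delta_pos":[-0.0076,-0.0047,0.12],"twist":0,"fingers":0.045},{"delta_pos":[-0.0076,-0.0047,0.12],"twist":0,"fingers":0.045},{"delta_pos":[-0.0076,-0.0047,0.12],"twist":0,"fingers":0.045},{"delta_pos":[-0.0076,-0.0047,0.12],"twist":0,"fingers":0.045}]' 40
python3 - <<'E'
from h import *
np.set_printoptions(precision=4,suppress=True)
p,d,K,T=snap('wrist','w2.png');np.savez('w2.npz',p=p,d=d,K=K,T=T)
C=cloud(d,K,T);m=(C[...,2]<.03)&(C[...,2]>.004)&(np.hypot(C[...,0]-.515,C[...,1]+.26)<.07)
v,u=np.nonzero(m);print(u.min(),u.max(),v.min(),v.max())
E
python3 - <<'E'
from h import *
q=np.load('w2.npz')
# project previous tip/end estimate
K,T=q['K'],q['T'];Ti=np.linalg.inv(T)
for X in [(.5037,-.2184,.006),(.5246,-.3094,.006)]:
    c=Ti@np.r_[X,1];w=K@c[:3];print(w[:2]/w[2])
E
```

```text
time: 2.15
position: [0.518, -0.2962, 0.0823]
orientation: [[-0.225, 0.974, 0.001], [0.974, 0.225, -0.001], [-0.001, 0.001, -1.0]]
ft_force: [0.7, -0.1, -0.1]
width: 0.045
gripper_force: 0.0
315 337 109 225
[325.84383573 108.21384177]
[325.05956863 225.31377697]
```

View pics/w2.png

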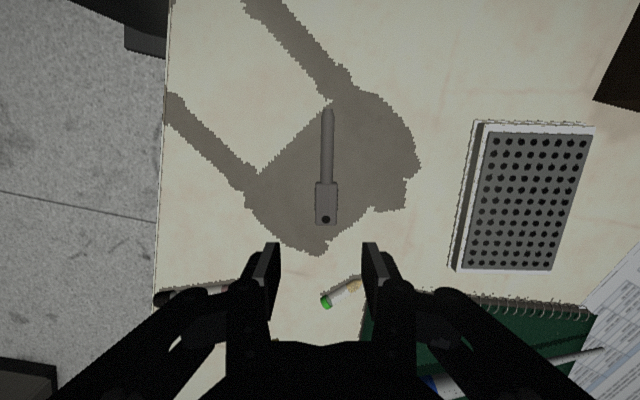

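The pin spans from (328,108) at its tip to (326,225) at its grip end, as predicted from the first view. I'll triangulate its height from the two wrist views.

```bash
python3 pin.py w2.npz '(306,346,98,236)'
python3 - <<'E'
from h import *
from pin import segpin
a=np.load('w1.npz');b=np.load('w2.npz')
P=segpin(a['p'],(300,336,112,212))[1];Q=segpin(b['p'],(306,346,98,236))[1]
for n,s in (('tip',0),('end',1)):
    f=lambda A:(lambda v:[A[abs(A[:,1]-v)<=(4)][:,0].mean(),v+(.5 if s else -.5)])(A[:,1].max() if s else A[:,1].min())
    print(n,f(P),f(Q),tri([ray(a['K'],a['T'],*f(P)),ray(b['K'],b['T'],*f(Q))]))
o=env.get_obs();print(o['position'],o['orientation'])
E
```

```text
thr 9.75 npix 1969 len 0.09293150100317107 yaw 102.24262539540403
widths [0.0175, 0.0174, 0.0189, 0.0188, 0.0193, 0.0193, 0.0175, 0.0095, 0.0102, 0.0102, 0.01, 0.01, 0.0092, 0.0098, 0.0097, 0.0074]
tip [ 0.5049 -0.218 ] grip end [ 0.5246 -0.3088] gripctr [ 0.5208 -0.2912]
depth z med 0.010091529084629403
tip [np.float64(317.969696969697), np.float64(119.5)] [np.float64(327.4761904761905), np.float64(107.5)] [ 0.5041 -0.2176  0.0212]
end [np.float64(317.3181818181818), np.float64(198.5)] [np.float64(325.45), np.float64(225.5)] [ 0.5255 -0.312  -0.0001]
[ 0.5178 -0.2961  0.082 ] [[-0.225   0.9744  0.0008]
 [ 0.9744  0.225  -0.0006]
 [-0.0007  0.0007 -1.    ]]
```

```bash
python3 -m creep '[{"delta_pos":[0.0042,0.0037,0.02],"twist":0,"fingers":0.045},{"delta_pos":[0.0042,0.0037,0.04],"twist":0,"fingers":0.045},{"delta_pos":[0.0042,0.0037,0.06],"twist":0,"fingers":0.045},{"delta_pos":[0.0042,0.0037,0.072],"twist":0,"fingers":0.045},{"delta_pos":[0.0042,0.0037,0.078],"twist":0,"fingers":0.045},{"delta_pos":[0.0042,0.0037,0.078],"twist":0,"fingers":0.045},{"delta_pos":[0.0042,0.0037,0.078],"twist":0,"fingers":0.005},{"delta_pos":[0.0042,0.0037,0.078],"twist":0,"fingers":0.005},{"delta_pos":[0.0042,0.0037,0.078],"twist":0,"fingers":0.005},{"delta_pos":[0.0042,0.0037,0.078],"twist":0,"fingers":0.005}]' 60
```

```text
time: 3.2
position: [0.5211, -0.2916, 0.0049]
orientation: [[-0.225, 0.974, 0.002], [0.974, 0.225, -0.001], [-0.002, 0.002, -1.0]]
ft_force: [-0.6, 0.1, 5.8]
width: 0.0153
gripper_force: 59.3
```

```bash
python3 -m creep '[{"delta_pos":[0,0,-0.03],"twist":0,"fingers":0.005},{"delta_pos":[0,0,-0.07],"twist":0,"fingers":0.005},{"delta_pos":[0.02,0.001,-0.11],"twist":0.02,"fingers":0.005},{"delta_pos":[0.05,0.003,-0.15],"twist":0.06,"fingers":0.005},{"delta_pos":[0.09,0.005,-0.19],"twist":0.1,"fingers":0.005},{"delta_pos":[0.13,0.007,-0.215],"twist":0.14,"fingers":0.005},{"delta_pos":[0.17,0.009,-0.215],"twist":0.175,"fingers":0.005},{"delta_pos":[0.19,0.009,-0.215],"twist":0.175,"fingers":0.005},{"delta_pos":[0.19,0.009,-0.215],"twist":0.175,"fingers":0.005},{"delta_pos":[0.19,0.009,-0.215],"twist":0.175,"fingers":0.005}]' 60
python3 - <<'E'
from h import *
p,d,K,T=snap('wrist','w3.png');np.savez('w3.npz',p=p,d=d,K=K,T=T)
E
```

```text
time: 4.2
position: [0.4862, -0.104, 0.2181]
orientation: [[-0.053, 0.999, -0.0], [0.999, 0.053, -0.001], [-0.001, -0.0, -1.0]]
ft_force: [0.6, -0.2, -0.9]
width: 0.0152
gripper_force: 58.7
```

View pics/w3.png

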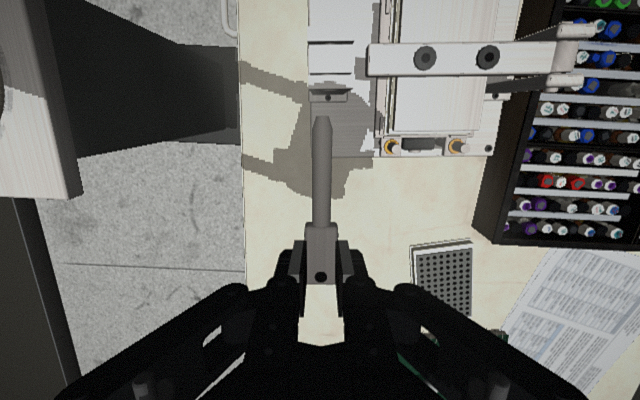

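The pin is held straight with its tip at (322,116). The right cheek's outer face and its hole are at (327,97), and the bar runs along row 57. Next I'll measure the fork, bar, pin and hole from depth.

Run:
```python
from h import *
np.set_printoptions(precision=4,suppress=True)
q=np.load('w3.npz');K,T,d,p=q['K'],q['T'],q['d'],q['p'];C=cloud(d,K,T)
def line(X,ax):
    c=np.median(X,0)
    for _ in range(5):
        t=X[:,ax];o=1-ax;f=np.polyfit(t,X[:,o],1);r=X[:,o]-np.polyval(f,t);X=X[abs(r)<2*r.std()+1e-6]
    return f
# cheeks top
U=np.zeros(d.shape,bool);U[30:110,295:365]=1
m=U&(C[...,2]>.108)&(C[...,2]<.126)
im=m.astype(np.uint8);n,l,st,c=cv2.connectedComponentsWithStats(im)
for k in range(1,n):
    if st[k,4]>30:X=C[l==k];print('cheek',st[k],np.percentile(X,2,0),np.percentile(X,98,0),X.mean(0))
# bar top
m=(C[...,2]>.085)&(C[...,2]<.13);m[:,:362]=0;m[:, 560:]=0;m[80:]=0;m[:35]=0
X=C[m];print('bar z',np.median(X[:,2]))
for a in np.arange(X[:,0].min(),X[:,0].max(),.02):
    s=X[abs(X[:,0]-a-.01)<.01];print(round(a+.01,3),len(s),np.percentile(s[:,1],[3,97]),s[:,1].mean(),np.median(s[:,2]))
# base edge front/right in image: plane z=.012
# pin shank rows
g=[]
for v in range(118,215,4):
    r=C[v,295:350];k=np.nonzero(r[:,2]>.18)[0]
    if len(k): g.append([v,k.min()+295,k.max()+295,*r[k].mean(0),r[k][:,2].max()]);
g=np.array(g);print(g[::3])
print('pin yaw poly',np.polyfit(g[:,4],g[:,3],1),np.polyfit(g[:,4],g[:,5],1))
k=np.argwhere((C[...,2]>.18)&(np.arange(400)[:,None]<215)&(abs(np.arange(640)-322)<30));v=k[:,0].min();print('tip row',v,C[v,k[k[:,0]==v][:,1]].mean(0))
# hole
s=p[85:106,308:352].astype(int).sum(2);print((s//3)[:, ::2])
print(C[97,327],C[97,320],C[99,335],C[90,320])
```

```text
cheek [ 307   30   48   44 1906] [0.4701 0.0027 0.1107] [0.5035 0.0314 0.1197] [0.4868 0.0175 0.1163]
cheek [308  75  46  15 672] [ 0.4712 -0.01    0.11  ] [0.5056 0.0008 0.1201] [ 0.4882 -0.0046  0.1182]
bar z 0.11054350469425916
0.526 902 [0.0032 0.0263] 0.014601311558936356 0.11038942005569444
0.546 1020 [0.0041 0.0368] 0.017529230006168635 0.11049475794631314
0.566 1070 [0.0051 0.0383] 0.01929829614185759 0.11091537915270136
0.586 1113 [0.0063 0.0395] 0.02066578747803082 0.11027263150550609
0.606 1151 [0.0074 0.0403] 0.021418079072472195 0.11084368394724792
0.626 898 [0.0088 0.0404] 0.021622120253186557 0.11052468773123517
0.646 866 [0.0108 0.0339] 0.022215644313184187 0.11063566242804201
0.666 960 [0.0077 0.0418] 0.023346201754449895 0.1105833618313603
[[118.     316.     328.       0.4826  -0.0299   0.2214   0.2229]
 [130.     312.     331.       0.4826  -0.0354   0.2227   0.225 ]
 [142.     312.     331.       0.4829  -0.041    0.2225   0.2246]
 [154.     312.     331.       0.4832  -0.0468   0.2227   0.2246]
 [166.     312.     331.       0.4836  -0.0527   0.2228   0.2243]
 [
[... 1705 characters left out ...]
33 129 132 130 132
  132 108 118 120]
 [ 99 132 130 134 129 126 131 130 135  89  65 114 123 120 119 122 122 124
  121 106 119 120]
 [114 112 115 117 109 107 106 105 106 102  83 102  97  95  95  93  89  88
   87  95 126 124]
 [120  95 104 104 103  99 102 103 101  99  95  95  94  95  92  92  93  91
   91 112 122 122]
 [121  99 124 123 124 125 127 127 126 124 127 125 126 129 118 126 125 124
  124 124 124 124]
 [119  98 130 132 132 134 133 132 133 131 130 127 129 129 127 125 129 126
  127 129 129 127]
 [121  98 128 127 132 129 129 127 126 128 129 130 126 123 124 122 121 123
  124 126 123 124]]
[ 0.4882 -0.012   0.0238] [ 0.4803 -0.0124  0.0234] [ 0.4973 -0.0137  0.0235] [ 0.4803 -0.0099  0.0992]
```

```bash
python3 -m creep '[{"delta_pos":[0,0.003,0.03],"twist":-0.006,"fingers":0.005},{"delta_pos":[0,0.005,0.06],"twist":-0.012,"fingers":0.005},{"delta_pos":[0,0.0073,0.09],"twist":-0.012,"fingers":0.005},{"delta_pos":[0,0.0073,0.11],"twist":-0.012,"fingers":0.005},{"delta_pos":[0,0.0073,0.1166],"twist":-0.012,"fingers":0.005},{"delta_pos":[0,0.0073,0.1166],"twist":-0.012,"fingers":0.005},{"delta_pos":[0,0.0073,0.1166],"twist":-0.012,"fingers":0.005},{"delta_pos":[0,0.0073,0.1166],"twist":-0.012,"fingers":0.005},{"delta_pos":[0,0.0073,0.1166],"twist":-0.012,"fingers":0.005},{"delta_pos":[0,0.0073,0.1166],"twist":-0.012,"fingers":0.005}]' 60
python3 - <<'E'
from h import *
np.set_printoptions(precision=4,suppress=True)
p,d,K,T=snap('wrist','w4.png');np.savez('w4.npz',p=p,d=d,K=K,T=T)
C=cloud(d,K,T)
g=[]
for v in range(60,230,4):
    r=C[v,285:360];k=np.nonzero((r[:,2]>.08)&(r[:,2]<.112)&(r[:,1]<-.018))[0]
    if len(k)>6: g.append([v,k.min()+285,k.max()+285,*r[k].mean(0),r[k][:,2].max()])
g=np.array(g);print(g[::4]);h=g[g[:,4]<-.036];print(np.polyfit(h[:,4],h[:,3],1),np.polyfit(h[:,4],h[:,5],1))
m=(C[...,2]>.113)&(C[...,2]<.124);n,l,st,c=cv2.connectedComponentsWithStats(m.astype(np.uint8))
for k in range(1,n):
    if st[k,4]>200:X=C[l==k];print('top',st[k],np.percentile(X,1,0),np.percentile(X,99,0),X.mean(0))
E
```

```text
time: 5.25
position: [0.4939, -0.1037, 0.1026]
orientation: [[-0.064, 0.998, 0.001], [0.998, 0.064, -0.0], [-0.001, 0.001, -1.0]]
ft_force: [-0.1, -0.1, -1.0]
width: 0.0158
gripper_force: 58.7
[[116.     316.     324.       0.4885  -0.0289   0.102    0.1036]
 [132.     312.     331.       0.4896  -0.0361   0.1069   0.1085]
 [148.     312.     331.       0.4901  -0.0436   0.1073   0.1089]
 [164.     312.     331.       0.4907  -0.0515   0.1067   0.1091]
 [180.     312.     330.       0.4909  -0.0596   0.107    0.109 ]
 [196.     312.     330.       0.4914  -0.068    0.1071   0.1089]
 [212.     312.     330.       0.492   -0.0768   0.1066   0.1088]
 [228.     305.     337.       0.4926  -0.0855   0.1075   0.1088]]
[-0.0575  0.4876] [0.0043 0.1072]
top [ 281    0   86   39 3196] [0.4709 0.002  0.1137] [0.5041 0.0156 0.1173] [0.4875 0.0089 0.1156]
top [ 485    0   48   36 1268] [0.5532 0.0089 0.1131] [0.5703 0.0205 0.1163] [0.5616 0.0152 0.1146]
top [607   0  33  35 957] [0.6025 0.0119 0.1131] [0.6159 0.0235 0.1163] [0.6088 0.0178 0.1146]
top [ 279   40   90   30 2612] [ 0.4707 -0.0101  0.1136] [0.5059 0.0012 0.1202] [ 0.4883 -0.0045  0.1184]
top [277 245  30  42 315] [ 0.4718 -0.1125  0.1132] [ 0.4863 -0.093   0.1239] [ 0.4794 -0.0969  0.1189]
top [335 245  30  41 317] [ 0.5006 -0.1121  0.1131] [ 0.5142 -0.0917  0.1239] [ 0.5065 -0.0952  0.1187]
```

View pics/w4.png

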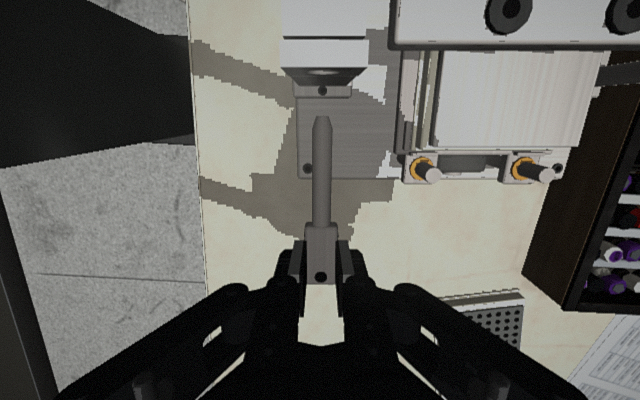

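The pin's axis is in line with the mouth, which shows as a dark ellipse at (322,71), with the pin's tip at (322,116). I'll insert the first part.

```bash
python3 -m creep '[{"delta_pos":[0.005,0,0.0005],"twist":0,"fingers":0.005},{"delta_pos":[0.01,0,0.0005],"twist":0,"fingers":0.005},{"delta_pos":[0.014,0,0.0005],"twist":0,"fingers":0.005},{"delta_pos":[0.018,0,0.0005],"twist":0,"fingers":0.005},{"delta_pos":[0.021,0,0.0005],"twist":0,"fingers":0.005},{"delta_pos":[0.024,0,0.0005],"twist":0,"fingers":0.005},{"delta_pos":[0.027,0,0.0005],"twist":0,"fingers":0.005},{"delta_pos":[0.03,0,0.0005],"twist":0,"fingers":0.005},{"delta_pos":[0.033,0,0.0005],"twist":0,"fingers":0.005},{"delta_pos":[0.035,0,0.0005],"twist":0,"fingers":0.005}]' 60
```

```text
time: 6.3
position: [0.4914, -0.0685, 0.1013]
orientation: [[-0.064, 0.998, 0.0], [0.998, 0.064, -0.0], [-0.0, 0.0, -1.0]]
ft_force: [0.3, -0.5, 0.9]
width: 0.0158
gripper_force: 58.7
```

```bash
python3 -m creep '[{"delta_pos":[0.004,0,0],"twist":0,"fingers":0.005},{"delta_pos":[0.008,0,0],"twist":0,"fingers":0.005},{"delta_pos":[0.012,0,0],"twist":0,"fingers":0.005},{"delta_pos":[0.016,0,0],"twist":0,"fingers":0.005},{"delta_pos":[0.02,0,0],"twist":0,"fingers":0.005},{"delta_pos":[0.024,0,0],"twist":0,"fingers":0.005},{"delta_pos":[0.027,0,0],"twist":0,"fingers":0.005},{"delta_pos":[0.03,0,0],"twist":0,"fingers":0.005},{"delta_pos":[0.033,0,0],"twist":0,"fingers":0.005},{"delta_pos":[0.035,0,0],"twist":0,"fingers":0.005}]' 60
```

```text
time: 7.3
position: [0.4893, -0.0336, 0.1014]
orientation: [[-0.064, 0.998, 0.001], [0.998, 0.064, -0.0], [-0.0, 0.001, -1.0]]
ft_force: [3.0, -1.6, 0.4]
width: 0.0152
gripper_force: 58.9
```

Small forces, about 5 mm to go. I'll push until it meets the fork.

```bash
python3 -m creep '[{"delta_pos":[0.001,0,0],"twist":0,"fingers":0.005},{"delta_pos":[0.002,0,0],"twist":0,"fingers":0.005},{"delta_pos":[0.003,0,0],"twist":0,"fingers":0.005},{"delta_pos":[0.004,0,0],"twist":0,"fingers":0.005},{"delta_pos":[0.005,0,0],"twist":0,"fingers":0.005},{"delta_pos":[0.006,0,0],"twist":0,"fingers":0.005},{"delta_pos":[0.0065,0,0],"twist":0,"fingers":0.005},{"delta_pos":[0.0065,0,0],"twist":0,"fingers":0.005},{"delta_pos":[0.0065,0,0],"twist":0,"fingers":0.005},{"delta_pos":[0.0065,0,0],"twist":0,"fingers":0.005}]' 60
python3 - <<'E'
from h import *
np.set_printoptions(precision=4,suppress=True)
o=env.get_obs();print(o['position'],o['ft_force'],o['torque'])
p,d,K,T=snap('wrist','w5.png')
E
```

```text
time: 8.3
position: [0.4889, -0.0283, 0.1014]
orientation: [[-0.063, 0.998, 0.001], [0.998, 0.063, -0.002], [-0.002, 0.001, -1.0]]
ft_force: [3.4, -5.8, 1.2]
width: 0.0155
gripper_force: 58.9
[ 0.4889 -0.0283  0.1014] [ 3.4394 -5.7578  1.2084] [-0.9694 -0.7387 -0.0638]
```

View pics/w5.png

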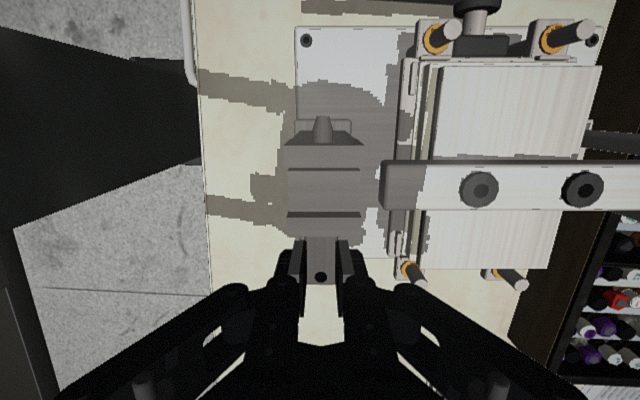

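The tip now sticks out beyond the left cheek at (322,116), and the grip's shoulder meets the right cheek at about row 236. I'll push a little more to confirm.

```bash
python3 -m creep '[{"delta_pos":[0.0005,0,0],"twist":0,"fingers":0.005},{"delta_pos":[0.001,0,0],"twist":0,"fingers":0.005},{"delta_pos":[0.0015,0,0],"twist":0,"fingers":0.005},{"delta_pos":[0.002,0,0],"twist":0,"fingers":0.005},{"delta_pos":[0.0025,0,0],"twist":0,"fingers":0.005},{"delta_pos":[0.003,0,0],"twist":0,"fingers":0.005},{"delta_pos":[0.003,0,0],"twist":0,"fingers":0.005},{"delta_pos":[0.003,0,0],"twist":0,"fingers":0.005},{"delta_pos":[0.003,0,0],"twist":0,"fingers":0.005},{"delta_pos":[0.003,0,0],"twist":0,"fingers":0.005}]' 60
python3 - <<'E'
from h import *
np.set_printoptions(precision=4,suppress=True)
o=env.get_obs();print(o['position'],o['ft_force'],o['torque'])
p,d,K,T=snap('wrist');C=cloud(d,K,T);np.savez('w6.npz',p=p,d=d,K=K,T=T)
# tip: beyond left cheek; grip end
for u in (318,322,326): print([(v,C[v,u].round(4).tolist()) for v in range(108,128,2)])
m=(C[...,2]>.113)&(C[...,2]<.124);n,l,st,c=cv2.connectedComponentsWithStats(m.astype(np.uint8))
for k in range(1,n):
    if st[k,4]>200:X=C[l==k];print('top',st[k],np.percentile(X,1,0),np.percentile(X,99,0))
E
```

```text
time: 9.35
position: [0.4889, -0.0281, 0.1016]
orientation: [[-0.061, 0.998, 0.001], [0.998, 0.061, -0.008], [-0.008, 0.001, -1.0]]
ft_force: [4.8, -14.8, 0.8]
width: 0.0157
gripper_force: 58.9
[ 0.4889 -0.0281  0.1016] [  4.846  -14.7603   0.7618] [-2.6187 -0.8038  0.035 ]
[(108, [0.4818, 0.0503, 0.013]), (110, [0.4819, 0.0488, 0.0127]), (112, [0.482, 0.0473, 0.0124]), (114, [0.4821, 0.0458, 0.013]), (116, [0.4821, 0.0443, 0.0117]), (118, [0.4828, 0.0459, 0.104]), (120, [0.4828, 0.045, 0.1047]), (122, [0.4829, 0.0441, 0.1048]), (124, [0.4829, 0.0432, 0.1068]), (126, [0.483, 0.0423, 0.1058])]
[(108, [0.4849, 0.0505, 0.0124]), (110, [0.485, 0.049, 0.0131]), (112, [0.4851, 0.0475, 0.0131]), (114, [0.4852, 0.046, 0.0126]), (116, [0.4836, 0.0505, 0.2442]), (118, [0.4847, 0.046, 0.1048]), (120, [0.4847, 0.0451, 0.1057]), (122, [0.4848, 0.0442, 0.1048]), (124, [0.4848, 0.0434, 0.1079]), (126, [0.4849, 0.0424, 0.1062])]
[(108, [0.488, 0.0507, 0.0125]), (110, [0.4881, 0.0492, 0.0121]), (112, [0.4882, 0.0477, 0.0135]), (114, [0.4883, 0.0462, 0.0135]), (116, [0.4884, 0.0447, 0.0128]), (118, [0.4866, 0.0461, 0.1044]), (120, [0.4866, 0.0452, 0.1058]), (122, [0.4866, 0.0444, 0.1069]), (124, [0.4867, 0.0434, 0.1053]), (126, [0.4868, 0.0425, 0.106])]
top [ 283  145   82   24 1934] [0.4686 0.0243 0.1143] [0.5037 0.0355 0.1201]
top [ 286  170   75   68 4731] [ 0.4705 -0.0093  0.1137] [0.5053 0.023  0.1196]
top [ 460  172   39   37 1050] [0.5534 0.0095 0.1131] [0.5701 0.0259 0.116 ]
top [ 562  172   42   36 1087] [0.603  0.0127 0.1131] [0.6201 0.029  0.1159]
top [277 246  30  50 319] [ 0.4669 -0.0385  0.1131] [ 0.4813 -0.0172  0.1239]
top [335 246  30  49 320] [ 0.4956 -0.0372  0.1132] [ 0.5092 -0.0159  0.1239]
```

The force rose with no movement, and the tip is 11 mm beyond the left cheek, so the pin is home. I'll release, lift and go above the lever handle.

```bash
python3 -m creep '[{"delta_pos":[-0.002,0,0],"twist":0,"fingers":0.005},{"delta_pos":[-0.003,0,0],"twist":0,"fingers":0.005},{"delta_pos":[-0.003,0,0],"twist":0,"fingers":0.045},{"delta_pos":[-0.003,0,0],"twist":0,"fingers":0.045},{"delta_pos":[-0.003,0,0],"twist":0,"fingers":0.045},{"delta_pos":[-0.003,0,0],"twist":0,"fingers":0.045},{"delta_pos":[-0.003,0,-0.01],"twist":0,"fingers":0.045},{"delta_pos":[-0.003,0,-0.03],"twist":0,"fingers":0.045},{"delta_pos":[-0.003,0,-0.07],"twist":0,"fingers":0.045},{"delta_pos":[-0.003,0,-0.11],"twist":0,"fingers":0.045}]' 60
python3 -m creep '[{"delta_pos":[0.03,-0.001,0],"twist":0,"fingers":0.045},{"delta_pos":[0.06,-0.002,0],"twist":0,"fingers":0.045},{"delta_pos":[0.09,-0.003,0],"twist":0,"fingers":0.045},{"delta_pos":[0.12,-0.005,0],"twist":0,"fingers":0.045},{"delta_pos":[0.15,-0.006,0.01],"twist":0,"fingers":0.045},{"delta_pos":[0.18,-0.0066,0.02],"twist":0,"fingers":0.045},{"delta_pos":[0.188,-0.0066,0.03],"twist":0,"fingers":0.045},{"delta_pos":[0.188,-0.0066,0.03],"twist":0,"fingers":0.045},{"delta_pos":[0.188,-0.0066,0.03],"twist":0,"fingers":0.045},{"delta_pos":[0.188,-0.0066,0.03],"twist":0,"fingers":0.045}]'
python3 - <<'E'
from h import *
np.set_printoptions(precision=4,suppress=True)
p,d,K,T=snap('wrist','w7.png');np.savez('w7.npz',p=p,d=d,K=K,T=T);C=cloud(d,K,T)
# handle: black & z 0.03..0.08 near prediction
m=(C[...,2]>.035)&(C[...,2]<.08)&(np.hypot(C[...,0]-.4706,C[...,1]-.159)<.06)&(p.max(2)<70)
n,l,st,c=cv2.connectedComponentsWithStats(m.astype(np.uint8))
for k in range(1,n):
    if st[k,4]>100:
        X=C[l==k];print(st[k],X.min(0),X.max(0),X.mean(0),np.polyfit(X[:,1],X[:,0],1),np.percentile(X[:,2],[50,95]))
# pin still home? tip & grip
m=(C[...,2]>.095)&(C[...,2]<.112)&(abs(C[...,0]-.487)<.012)&(C[...,1]>.036)&(C[...,1]<.06);print('tip',m.sum(),C[m].max(0) if m.any() else '')
m=(C[...,2]>.095)&(C[...,2]<.112)&(abs(C[...,0]-.49)<.02)&(C[...,1]<-.012)&(C[...,1]>-.07);print('grip',m.sum(),C[m].min(0) if m.any() else '')
E
```

```text
time: 10.4
position: [0.4881, -0.027, 0.2125]
orientation: [[-0.064, 0.998, -0.001], [0.998, 0.064, 0.0], [0.0, -0.001, -1.0]]
ft_force: [0.1, -0.6, -0.4]
width: 0.0449
gripper_force: 0.0
time: 11.4
position: [0.4705, 0.159, 0.182]
orientation: [[-0.063, 0.998, 0.001], [0.998, 0.063, -0.0], [-0.0, 0.001, -1.0]]
ft_force: [0.3, -0.1, 1.3]
width: 0.0447
gripper_force: 0.0
[312 160  16  62 926] [0.4602 0.1271 0.0457] [0.479  0.19   0.0591] [0.4695 0.1606 0.0557] [-0.0655  0.48  ] [0.0562 0.058 ]
tip 121 [0.4978 0.0469 0.1101]
grip 0
```

View pics/w7.png

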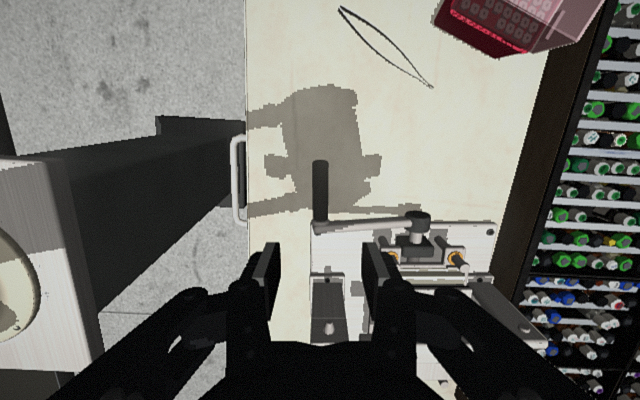

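The handle shows as the black bar at (320,190), centred at about (0.4697, 0.159) with its axis 49 mm up, as expected. The pin is still home. I'll descend and grasp it.

```bash
python3 -m creep '[{"delta_pos":[0.001,-0.001,0.04],"twist":0,"fingers":0.045},{"delta_pos":[0.001,-0.001,0.08],"twist":0,"fingers":0.045},{"delta_pos":[0.001,-0.001,0.11],"twist":0,"fingers":0.045},{"delta_pos":[0.001,-0.001,0.135],"twist":0,"fingers":0.045},{"delta_pos":[0.001,-0.001,0.151],"twist":0,"fingers":0.045},{"delta_pos":[0.001,-0.001,0.151],"twist":0,"fingers":0.045},{"delta_pos":[0.001,-0.001,0.151],"twist":0,"fingers":0.005},{"delta_pos":[0.001,-0.001,0.151],"twist":0,"fingers":0.005},{"delta_pos":[0.001,-0.001,0.151],"twist":0,"fingers":0.005},{"delta_pos":[0.001,-0.001,0.151],"twist":0,"fingers":0.005}]' 60
```

```text
time: 12.45
position: [0.4699, 0.1609, 0.0319]
orientation: [[-0.064, 0.998, 0.003], [0.998, 0.064, 0.0], [0.0, 0.003, -1.0]]
ft_force: [-1.6, -2.3, 5.0]
width: 0.0139
gripper_force: 58.5
```

```bash
python3 -m creep '[{"delta_pos":[0,0.0016,-0.0076],"twist":0,"fingers":0.005},{"delta_pos":[0,0.0037,-0.015],"twist":0,"fingers":0.005},{"delta_pos":[0,0.0064,-0.0222],"twist":0,"fingers":0.005},{"delta_pos":[0,0.0095,-0.0292],"twist":0,"fingers":0.005},{"delta_pos":[0,0.0131,-0.036],"twist":0,"fingers":0.005},{"delta_pos":[0,0.0172,-0.0426],"twist":0,"fingers":0.005},{"delta_pos":[0,0.0217,-0.0488],"twist":0,"fingers":0.005},{"delta_pos":[0,0.0267,-0.0547],"twist":0,"fingers":0.005},{"delta_pos":[0,0.0321,-0.0602],"twist":0,"fingers":0.005},{"delta_pos":[0,0.0378,-0.0653],"twist":0,"fingers":0.005}]' 60
```

```text
time: 13.45
position: [0.5051, 0.1632, 0.0954]
orientation: [[-0.064, 0.998, -0.005], [0.998, 0.064, -0.001], [-0.0, -0.005, -1.0]]
ft_force: [-8.3, -3.1, -3.6]
width: 0.0142
gripper_force: 58.8
```

```bash
python3 -m creep '[{"delta_pos":[0,0.006,-0.0047],"twist":0,"fingers":0.005},{"delta_pos":[0,0.0124,-0.009],"twist":0,"fingers":0.005},{"delta_pos":[0,0.0192,-0.0129],"twist":0,"fingers":0.005},{"delta_pos":[0,0.026,-0.0162],"twist":0,"fingers":0.005},{"delta_pos":[0,0.0332,-0.0191],"twist":0,"fingers":0.005},{"delta_pos":[0,0.0405,-0.0214],"twist":0,"fingers":0.005},{"delta_pos":[0,0.048,-0.0233],"twist":0,"fingers":0.005},{"delta_pos":[0,0.0556,-0.0246],"twist":0,"fingers":0.005},{"delta_pos":[0,0.0633,-0.0254],"twist":0,"fingers":0.005},{"delta_pos":[0,0.0705,-0.0256],"twist":0,"fingers":0.005}]' 60
python3 - <<'E'
from h import *
np.set_printoptions(precision=4,suppress=True)
p,d,K,T=snap('wrist','w8.png');np.savez('w8.npz',p=p,d=d,K=K,T=T);C=cloud(d,K,T)
m=(C[...,2]>.095)&(C[...,2]<.112)&(abs(C[...,0]-.487)<.012)&(C[...,1]>.036)&(C[...,1]<.06);print('tip',m.sum(),C[m].max(0) if m.any() else '')
o=env.get_obs();print(o['time'],o['position'],o['ft_force'],o['dq'],o['width'])
E
```

```text
time: 14.45
position: [0.5762, 0.1677, 0.123]
orientation: [[-0.064, 0.998, -0.003], [0.998, 0.064, -0.0], [-0.0, -0.003, -1.0]]
ft_force: [-10.7, -2.4, 4.4]
width: 0.0139
gripper_force: 59.5
tip 3 [0.499  0.0369 0.1043]
14.5 [0.5773 0.1678 0.1231] [-7.3172 -2.1831  3.102 ] [-0.0004 -0.0142  0.013  -0.0054 -0.0253  0.0032] 0.013861066681395225
```

View pics/w8.png

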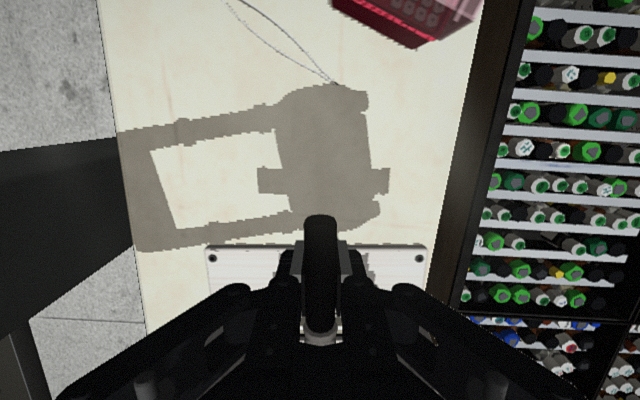

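The handle (320,270) is held between the fingers, and the lever is upright at x≈0.577 against an axis at x≈0.579. I'll hold for a second and check the pin from the top camera.

```bash
python3 -m creep '[{"delta_pos":[0,0.001,0],"twist":0,"fingers":0.005},{"delta_pos":[0,0.001,0],"twist":0,"fingers":0.005},{"delta_pos":[0,0.001,0],"twist":0,"fingers":0.005},{"delta_pos":[0,0.001,0],"twist":0,"fingers":0.005},{"delta_pos":[0,0.001,0],"twist":0,"fingers":0.005},{"delta_pos":[0,0.001,0],"twist":0,"fingers":0.005},{"delta_pos":[0,0.001,0],"twist":0,"fingers":0.005},{"delta_pos":[0,0.001,0],"twist":0,"fingers":0.005},{"delta_pos":[0,0.001,0],"twist":0,"fingers":0.005},{"delta_pos":[0,0.001,0],"twist":0,"fingers":0.005}]' 60
python3 - <<'E'
from h import *
np.set_printoptions(precision=4,suppress=True)
o=env.get_obs();print(o['time'],o['position'],o['ft_force'],o['dq'].round(4))
p,d,K,T=snap('top');C=cloud(d,K,T)
for n,a,b in (('tip',.037,.06),('grip',-.07,-.012)):
    m=(C[...,2]>.085)&(C[...,2]<.125)&(abs(C[...,0]-.487)<.02)&(C[...,1]>a)&(C[...,1]<b);print(n,m.sum(),C[m].min(0) if m.any() else '',C[m].max(0) if m.any() else '')
m=(C[...,2]>.095)&(C[...,2]<.125)&(C[...,0]>.52)&(C[...,0]<.54)&(abs(C[...,1]-.015)<.012);print('bar z',np.median(C[m][:,2]),m.sum())
q=np.load('top.npz');C0=cloud(q['d'],K,T);m=(C0[...,2]>.095)&(C0[...,2]<.125)&(C0[...,0]>.52)&(C0[...,0]<.54)&(abs(C0[...,1]-.015)<.012);print('bar z before',np.median(C0[m][:,2]))
E
```

```text
time: 15.5
position: [0.5777, 0.1678, 0.1231]
orientation: [[-0.064, 0.998, -0.001], [0.998, 0.064, -0.0], [-0.0, -0.001, -1.0]]
ft_force: [-8.3, -1.9, 2.7]
width: 0.0139
gripper_force: 59.4
15.5 [0.5777 0.1678 0.1231] [-8.3393 -1.8788  2.6763] [0.0004 0.0004 0.0018 0.0006 0.0004 0.0008]
tip 13 [0.4821 0.038  0.1028] [0.4905 0.0467 0.11  ]
grip 77 [ 0.4818 -0.0441  0.1018] [ 0.5001 -0.0127  0.1132]
bar z 0.11045251109325926 55
bar z before 0.10898454205292918
```

```bash
python3 -c "
from rig import env
print(env.job_done())"
```

```text
the job is handed in; nothing more can be done
None
```

I handed the job in with the lock pin home and the lever held upright and still by its handle. The measured pin position and lever angle both fit the requirements. I did not measure the stage lift, mat depth or pressure directly, and handing in returned no verdict.

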